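# Load a wire spool and hold it down on its sprung brake

### The job

Put the blue spool of copper wire over the upright spindle of the spool stand and press it gently straight down against the sprung plate until it meets the hard stop inside and the red band under the plate has gone. Finish while still pressing it firmly on the stop with the gripper (do not let go or let it spring back), so that a clip can be fitted in the groove above it; leave the other things on the bench alone.

Things in the scene. Friction and masses are not known exactly. Their poses are not given: they have to be found in the camera images.
- spool: the loose spool to load: two blue round flanges 56 mm across and 4 mm thick, 40 mm tall overall, copper-coloured winding 45 mm across between them, a plain 16 mm bore right through; 100 to 210 g. It starts standing on one flange on the bench. Origin at the centre of its underside, z up along the bore; both ends are alike
- stand: spool stand fixed to the bench: grey base 110x110x10 mm, round dark cup 58 mm across (rim 24 mm above the bench), and in the middle an upright steel spindle, 12.6 mm thick, its tip tapered over the last 8 mm to 5 mm, 88 mm above the bench; black clip groove 75.5 to 78 mm above the bench. Origin at the centre of the base's underside, on the spindle's axis, z up
- plate (a joint): depth (m) to which the sprung aluminium plate (55 mm across, 28 mm hole) round the spindle is pressed down. 0: up, its top 44 mm above the bench, red band showing beneath it; 0.010: level with the stop collar, red band gone into the cup. The spring pushes up with 3.5 N at 0 and 10.5 N at 0.010 (700 N/m)
- plate_top (a point): centre of the sprung plate's top face; moves with it
- stop_collar: the hard stop: a fixed brass collar 25 mm across round the spindle, inside the plate's hole. The spool's underside lands on it when pressed home. Origin at its foot, 10 mm above the bench; its top is 34 mm above the bench
- stop_top (a point): centre of the stop collar's top face, 34 mm above the bench; the spool's origin comes here when it is home
- spindle_tip (a point): centre of the spindle's tip, 88 mm above the bench
- solder_spool: bystander: spool with dark flanges and white winding, 58 mm across, 40 mm tall; origin at the centre of its underside
- flux_syringe: bystander: flux syringe lying down, 142x26x19 mm; origin at the centre of its underside
- board_blue: bystander: small blue circuit board 62x29x11 mm; origin at the centre of its underside
Not all that is in view belongs to the job. What is shaped like the stand but green is not meant. What is shaped like the spool but green is not meant.

How it is judged:
On the way:
1. the spool is threaded over the spindle (horizontal distance between spool and stand below 0.006 m and z of spool in the frame of stand below 0.078 m and angle between spool's own z axis and vertical below 0.2 rad).
At the end, for the whole second after the job is handed in: The spool is upright (within 4 degrees) on the spindle (axes within 4 mm), its underside within 1.5 mm of the stop collar's top and pressing on the collar with more than 1 N, the sprung plate held down by the spool (at least 8.5 mm), at rest, with the gripper's fingers still pressing on the spool (value of joint plate above 0.0085 m and contact force between spool and stop_collar above 1 N and contact force between spool and plate above 3 N and contact force between the fingers and spool above 2 N and horizontal distance between spool and stand below 0.004 m and z of spool in the frame of stand below 0.0355 m and angle between spool's own z axis and vertical below 0.07 rad and linear speed of spool below 0.02 m/s); the arm keeps its last pose, push and grip.
It fails at once if the spool is slammed or forced onto the stop with more than 45 N (contact force between spool and stop_collar above 45 N).
It fails at once if a bystander is pushed more than 3 cm (distance of any of solder_spool, flux_syringe, board_blue from where it was at the start of the episode above 0.03 m).
It also fails if it takes over 48 s, if anything falls off the work surface, if the arm or the gripper's body presses on something with over 40 N, if the wrist force passes 120 N, or if a joint passes its speed limit or range.

### The arm

A 7-joint arm with a two-finger parallel gripper is mounted at the origin on a cart in front of the work surface, level with it; the furniture and walls round the work are solid. World frame = base frame: x ahead of the robot, y to its left, z up, the work surface at z = 0. Lengths are in m, angles in rad, forces in N, time in s.
With the tool pointing down it reaches from about 0.4 to 0.85 m from the base axis. Payload 10.4 kg.
Tool frame: the origin (TCP) lies at the very end of the fingers, on their centre line; the grasp point (between the pads) lies r.tcp_to_grasp behind it (r.tcp_to_grasp is the distance from the TCP to the grasp point, in m); z points along the fingers, y is the line along which they close (so a half turn about z gives the same grasp; the last joint's range is limited). The gripper opens to 87 mm and grips with 3 to 60 N. Pads are 19 mm wide; open, the fingers measure 117 mm over their backs; the gripper's body (75 mm by 190 mm) begins 51 mm behind the grasp point.
Start: joints at [1.132, 0.332, -0.065, 1.46, 0.022, 1.35, -0.088], TCP at [0.252, -0.572, 0.198] pointing down, gripper open.
Joint ranges: [-2.6, 2.6], [-0.5, 2.12], [-1.47, 1.34], [0.16, 2.42], [-1.27, 4.41], [0.06, 2.06], [-2.6, 2.6]. Speed limits (rad/s): [2.22, 2.22, 2.79, 2.79, 3.14, 3.14, 3.14].

### API

Orientations are given as a unit quaternion [x, y, z, w].
In Python, from bench import monitor, cams, ticket, r gives the robot as it stands.
- The arm moves only by the shell command python3 -m crank 'ROWS' [OPENING] [FORCE]. ROWS is a JSON object whose one key "steps" holds a list of rows, each a list of 2 entries, a list of its own where there are three numbers: the shift along the world's x, y, z in units of 25 mm (1.0 is 25 mm), then the turn, a rotation vector about the world's x, y, z in units of 5 degrees (1.0 is 5 degrees). In form: {"steps": [[[x, y, z], [ax, ay, az]], ...]}. A call has 1 to 10 rows; each row shifts and turns the commanded pose from where the row before left it; what a row does not reach is not made up. A row lasts 1/12 s, in which the tool goes at most 41.7 mm and 7.16 degrees, less where a joint would pass 70% of its speed; a pose out of reach is approached as far as the arm can. A call is refused whole if a number of a shift passes 1 or a number of a turn 1, either way. A call with a gripper value outside its range is refused whole. OPENING is the finger opening in mm, from 0 to 87, set as the call begins (- or left out, the last holds). The fingers move at their own pace and stop on an object; FORCE is the grip in N (left out, the last holds). Time passes only in rows, so rows that do not move let the fingers close. It gives the time, the measured TCP pose, the force, the opening and the grip force at its end, in the units of the state.
- monitor.read_state(): the state, without advancing time (a new reading comes with each control period).
- cams.camera(name): name is "side" or "top"; returns a dict with "pixels" (480x640x3 uint8, blue, green, red), "z_map" (480x640 float32, m along the optical axis (not along the pixel's ray), 0 where there is no reading), "vfov" (degrees; the focal length in pixels is half the picture's height over the tangent of half this angle, whatever the lens; pixels are square), "cx", "cy" (the principal point, pixels), "T" (4x4, takes a point from camera to world coordinates). Camera axes: x right, y up, looking along -z (the intrinsics and any distortion apply to the point x, -y, -z); pixel columns grow to the right and rows downward; lengths in m; the calibration is good to about 2 mm. A picture is of the moment at which its call begins.
- ticket.close_job(): hands the job in; it is judged then, once.
The state is a dict: "time": time; "joint_positions": joint angles; "joint_vel": joint speeds; "joint_torque": joint torques, N m; "ee_pos": TCP position; "eef_rot": TCP orientation; "ft_force": force on the tool from outside, world axes, zero at the start; "torque": the same for the moment, N m; "width": finger opening in m; "grip_force": force on a finger pad.
Only numpy, scipy, OpenCV 4.12 (cv2) and the standard library are available. Lean on these libraries where they do the work, as an engineer would, in place of code of your own. Each camera call takes 0.05 s, during which the arm holds its last target. There are 200 camera calls.

## Working session

There is one attempt and no reset: what is moved stays moved. The work goes in short steps, Python scripts to look and compute and a shell command to move; the robot and the scene stay as the last step left them, time stands still between calls to the robot, and variables do not carry over. Pictures are saved under pics/ and viewed, at most 10 in all, crops included, and the job is handed in when it is done.

```bash
ls; mkdir -p pics
python3 - <<'E'
from bench import monitor,cams,r
import cv2,numpy as np
for n in("top","side"):
    c=cams.camera(n);cv2.imwrite(f"pics/{n}0.png",c["pixels"]);np.savez(f"{n}0.npz",**c)
    print(n,c["vfov"],c["cx"],c["cy"],c["T"].round(4).tolist(),[k for k in c])
s=monitor.read_state();print(s,r.tcp_to_grasp)
E
```

```text
pics
top 42.31941742307801 309.5232385048309 246.81435375161539 [[-0.0269, 0.9877, -0.1537, 0.3339], [-0.9996, -0.026, 0.0082, 0.0011], [0.0041, 0.1539, 0.9881, 1.2289], [0.0, 0.0, 0.0, 1.0]] ['pixels', 'z_map', 'vfov', 'cx', 'cy', 'T']
side 44.9424436819628 324.6081102401385 235.66109517836702 [[0.9942, -0.03, 0.1032, 0.6187], [0.1068, 0.3872, -0.9158, -0.9059], [-0.0124, 0.9215, 0.3881, 0.4354], [0.0, 0.0, 0.0, 1.0]] ['pixels', 'z_map', 'vfov', 'cx', 'cy', 'T']
{'time': 0.1, 'joint_positions': array([ 1.13241492,  0.33277901, -0.06469102,  1.46081825,  0.02163662,
        1.34991447, -0.08856282]), 'joint_vel': array([ 0.00154497, -0.00037293,  0.00054087, -0.00254409,  0.0005375 ,
        0.00095487, -0.00244939]), 'joint_torque': array([ 1.70398471e-03, -6.24544859e+01,  2.49028491e-02, -3.90720928e+01,
       -6.14040834e-02,  3.64618725e-02,  5.25982637e-05]), 'ee_pos': array([ 0.25227293, -0.57142839,  0.1971707 ]), 'eef_rot': array([ 9.78472890e-01,  2.06374487e-01, -1.71679447e-04, -5.86811450e-04]), 'ft_force': array([0.44596629, 0.63429179, 1.13733317]), 'torque': array([ 0.01936432,  0.00537545, -0.00467221]), 'grip_force': 0.0, 'width': 0.08674112872616012} 0.0187
```

View pics/top0.png

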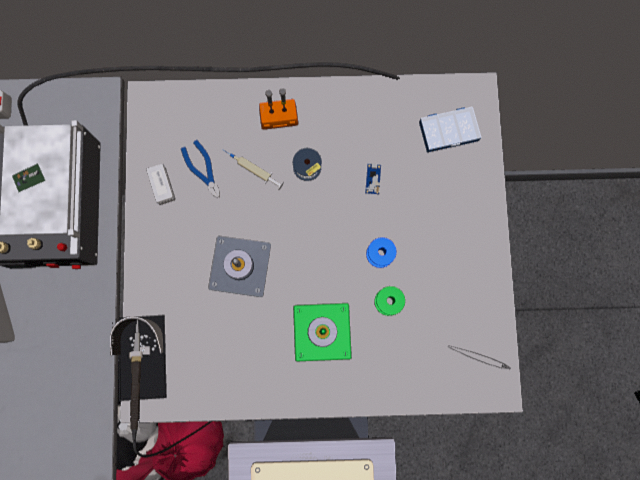

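View pics/side0.png

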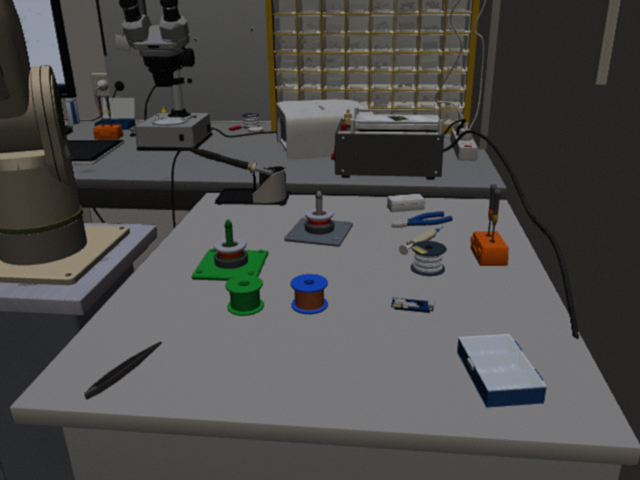

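The top view shows the blue spool at about (381,253), the grey stand at (238,265), and green decoys at (390,300) and (322,332). In the side view the spool is at (309,293) and the stand's spindle tip at (319,194).

```bash
cat > h.py <<'E'
import numpy as np,cv2
def ray(c,u,v):
    f=240/np.tan(np.radians(c["vfov"])/2);T=c["T"]
    return T[:3,3],T[:3,:3]@np.array([(u-c["cx"])/f,-(v-c["cy"])/f,-1])
def onz(c,u,v,z):
    o,d=ray(c,u,v);return o+d*(z-o[2])/d[2]
def dep(c,u,v):
    o,d=ray(c,u,v);return o+d*c["z_map"][int(v),int(u)]
def blobs(c,lo,hi,box,mn=20):
    m=cv2.inRange(cv2.cvtColor(np.ascontiguousarray(c["pixels"]),cv2.COLOR_BGR2HSV),lo,hi)
    k=np.zeros_like(m);x0,y0,x1,y1=box;k[y0:y1,x0:x1]=255
    cs,_=cv2.findContours(m&k,cv2.RETR_EXTERNAL,cv2.CHAIN_APPROX_NONE)
    return sorted([q for q in cs if cv2.contourArea(q)>mn],key=lambda q:-cv2.contourArea(q))
E
python3 - <<'E'
from h import *
t=dict(np.load("top0.npz"));s=dict(np.load("side0.npz"))
b=blobs(t,(100,120,80),(125,255,255),(350,225,420,280))[0];e=cv2.fitEllipse(b);print("spool top",e,onz(t,*e[0],.04))
# per-point world fit
P=np.array([onz(t,*p[0],.04)[:2] for p in b]);print(cv2.minEnclosingCircle(P.astype(np.float32)))
z=t["z_map"]
# world cloud
vv,uu=np.mgrid[0:480,0:640];f=240/np.tan(np.radians(t["vfov"])/2)
D=np.stack([(uu-t["cx"])/f,-(vv-t["cy"])/f,-np.ones_like(uu)],-1)*z[...,None]
W=D@t["T"][:3,:3].T+t["T"][:3,3]
print("bench z",np.median(W[350:400,430:440,2]),W[200:210,300:310,2].mean())
for n,(x0,y0,x1,y1),za,zb in(("spooltop",(355,225,410,280),.03,.05),("plate",(215,240,265,290),.038,.055),("tip",(215,240,265,290),.07,.1),("base",(200,230,280,300),.004,.016),("green",(370,280,415,320),.03,.05)):
    w=W[y0:y1,x0:x1].reshape(-1,3);w=w[(w[:,2]>za)&(w[:,2]<zb)];
    if len(w):print(n,len(w),w.mean(0).round(4),cv2.minEnclosingCircle(w[:,:2].astype(np.float32)),cv2.minAreaRect(w[:,:2].astype(np.float32)))
for c,n,box in((t,"t",(215,240,265,290)),(s,"s",(270,180,360,250))):
    x0,y0,x1,y1=box;cv2.imwrite(f"pics/st_{n}.png",cv2.resize(c["pixels"][y0:y1,x0:x1],None,fx=8,fy=8,interpolation=cv2.INTER_CUBIC))
b=blobs(s,(100,120,60),(125,255,255),(285,265,335,318));
for q in b[:2]: print(cv2.boundingRect(q),cv2.fitEllipse(q))
E
python3 -c "
import cv2,numpy as np
a=cv2.resize(cv2.imread('pics/st_t.png'),(400,400));b=cv2.resize(cv2.imread('pics/st_s.png'),(400,311))
cv2.imwrite('pics/st.png',np.hstack([a,cv2.copyMakeBorder(b,0,89,0,0,0)]))"
```

```text
spool top ((380.8617248535156, 252.27462768554688), (27.930803298950195, 30.150249481201172), 39.149539947509766) [ 0.50459617 -0.146702    0.04      ]
((0.5049464106559753, -0.14647486805915833), 0.030207937583327293)
bench z 0.00035691789700853516 -0.0005756382999069621
spooltop 584 [ 0.5076 -0.1484  0.0398] ((0.5078157186508179, -0.14859828352928162), 0.02795545943081379) ((0.5083743333816528, -0.14823812246322632), (0.05297316238284111, 0.05376479774713516), 87.66290283203125)
plate 466 [0.4899 0.1311 0.0434] ((0.4902469217777252, 0.131561279296875), 0.027454230934381485) ((0.4896809756755829, 0.1308901309967041), (0.052188482135534286, 0.05278696119785309), 89.39057159423828)
tip 43 [0.4893 0.1306 0.0827] ((0.48991867899894714, 0.1311742216348648), 0.006559034343808889) ((0.48960554599761963, 0.1310480237007141), (0.01139735709875822, 0.01225038431584835), 2.7041304111480713)
base 2390 [0.4887 0.13   0.0094] ((0.49128955602645874, 0.12660755217075348), 0.09794028103351593) ((0.4927888512611389, 0.1305476725101471), (0.15586107969284058, 0.13852404057979584), 88.9052505493164)
green 605 [ 0.4121 -0.1608  0.0399] ((0.4125724732875824, -0.16092520952224731), 0.027986900880932808) ((0.4122229218482971, -0.16050639748573303), (0.05386941879987717, 0.05402642488479614), 43.05698013305664)
(291, 274, 37, 19) ((308.75665283203125, 282.65478515625), (17.8100528717041, 36.42820739746094), 88.21112823486328)
(291, 299, 37, 15) ((309.157958984375, 303.32708740234375), (18.192401885986328, 33.73311233520508), 88.33482360839844)
```

View pics/st.png

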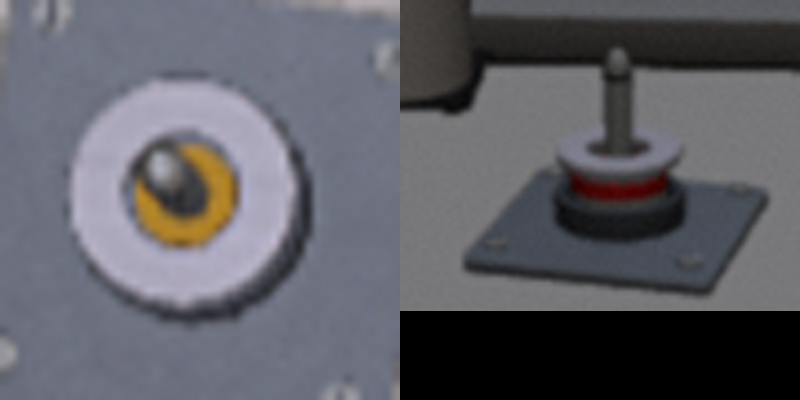

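The stand is at about (0.490,0.131), with its plate up and the red band showing. The spool is at about (0.508,-0.1485), so I'm moving over it now.

```bash
python3 -m crank '{"steps":[[[0.5,0.84,0],[0,0,0]],[[0.5,0.84,0],[0,0,0]],[[0.5,0.84,0],[0,0,0]],[[0.5,0.84,0],[0,0,0]],[[0.5,0.84,0],[0,0,0]],[[0.5,0.84,0],[0,0,0]],[[0.5,0.84,0],[0,0,0]],[[0.5,0.84,0],[0,0,0]],[[0.5,0.84,0],[0,0,0]],[[0.5,0.84,0],[0,0,0]]]}' 87 20
python3 -m crank '{"steps":[[[0.5,0.84,0],[0,0,0]],[[0.5,0.84,0],[0,0,0]],[[0.5,0.84,0],[0,0,0]],[[0.5,0.84,0],[0,0,0]],[[0.5,0.84,0],[0,0,0]],[[0.5,0.84,0],[0,0,0]],[[0.5,0.84,0],[0,0,0]],[[0.5,0.6,0],[0,0,0]],[[0.2,0.2,0],[0,0,0]],[[0,0,0],[0,0,0]]]}'
```

```text
time: 0.93
ee_pos: [0.3777, -0.3605, 0.1976]
eef_rot: [0.978, 0.206, -0.0, -0.0]
ft_force: [-0.0, -0.6, -0.3]
width: 0.0875
grip_force: 0.0
time: 1.77
ee_pos: [0.4832, -0.1933, 0.1976]
eef_rot: [0.978, 0.208, -0.0, -0.0]
ft_force: [-0.4, 0.1, -0.5]
width: 0.0869
grip_force: 0.0
```

```bash
python3 -m crank '{"steps":[[[0.33,0.6,0],[0,0,0]],[[0.33,0.6,-0.5],[0,0,0]],[[0.32,0.6,-0.8],[0,0,0]],[[0,0,-0.8],[0,0,0]],[[0,0,-0.8],[0,0,0]],[[0,0,-0.8],[0,0,0]],[[0,0,-0.4],[0,0,0]],[[0,0,0],[0,0,0]]]}'
python3 - <<'E'
from bench import monitor,cams
import cv2
for n in("top","side"):
    c=cams.camera(n);p=c["pixels"][150:350,260:500] if n=="top" else c["pixels"][150:350,200:440]
    cv2.imwrite(f"pics/{n}1.png",p)
a=cv2.hconcat([cv2.imread("pics/top1.png"),cv2.imread("pics/side1.png")]);cv2.imwrite("pics/a1.png",cv2.resize(a,None,fx=1.66,fy=1.66))
s=monitor.read_state();print(s["ee_pos"],s["eef_rot"],s["joint_positions"])
E
```

```text
time: 2.43
ee_pos: [0.5049, -0.1508, 0.0931]
eef_rot: [0.979, 0.206, -0.002, -0.001]
ft_force: [-1.0, 1.6, 0.1]
width: 0.0867
grip_force: 0.0
[ 0.5068746  -0.15064049  0.09589948] [ 9.78578161e-01  2.05875605e-01 -2.26550507e-05  1.31046564e-04] [ 0.58646129  0.23683994 -0.43164977  1.8218536   0.11030892  1.10631514
 -1.04017784]
```

View pics/a1.png

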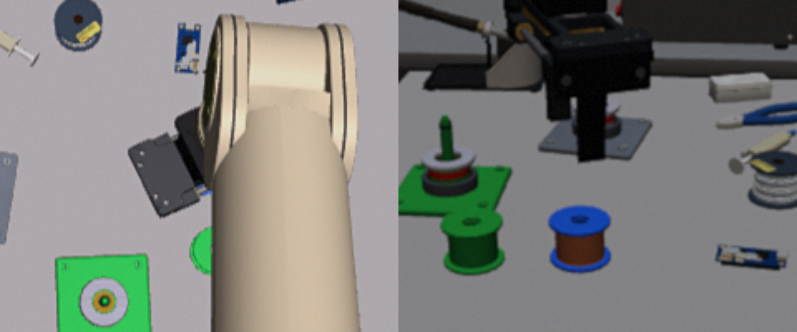

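The side view shows the open gripper above and behind the blue spool, with one finger at crop (590,160) and the spool at (580,240). The picture fits the pose, so I'm descending.

```bash
python3 -m crank '{"steps":[[[0.04,0.08,-0.4],[0,0,0]],[[0,0,-0.4],[0,0,0]],[[0,0,-0.4],[0,0,0]],[[0,0,-0.4],[0,0,0]],[[0,0,-0.4],[0,0,0]],[[0,0,-0.4],[0,0,0]],[[0,0,0],[0,0,0]]]}'
python3 - <<'E'
from bench import monitor,cams
import cv2
c=cams.camera("side");cv2.imwrite("pics/s2.png",cv2.resize(c["pixels"][200:350,220:420],None,fx=3,fy=3))
print(monitor.read_state()["ee_pos"])
E
```

```text
time: 3.12
ee_pos: [0.5065, -0.1474, 0.0329]
eef_rot: [0.978, 0.206, -0.001, -0.001]
ft_force: [-0.6, -0.0, -0.3]
width: 0.0868
grip_force: 0.0
[ 0.50710068 -0.14747106  0.03403317]
```

View pics/s2.png

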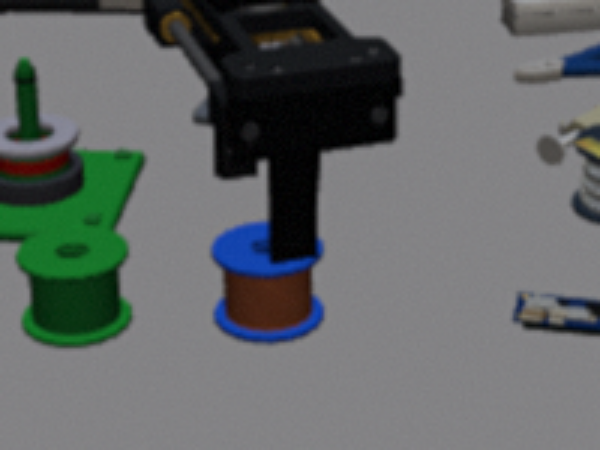

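The finger tip shows at crop (295,258), over the spool's front rim. I'll project its expected position to check this.

Run:
```python
from h import *
from bench import monitor
from scipy.spatial.transform import Rotation as R
s=dict(np.load("side0.npz"));t=dict(np.load("top0.npz"));st=monitor.read_state()
def proj(c,p):
    f=240/np.tan(np.radians(c["vfov"])/2);q=c["T"][:3,:3].T@(np.array(p)-c["T"][:3,3]);return np.array([c["cx"]+f*q[0]/-q[2],c["cy"]-f*q[1]/-q[2]])
y=R.from_quat(st["eef_rot"]).as_matrix()[:,1];print(y)
for k in(-.0585,-.0435,.0435,.0585):
    w=proj(s,st["ee_pos"]+k*y);print(k,w,(w-[220,200])*3)
for n,p in(("spooltop",(.5078,-.1485,.04)),("spooltop front",(.5078,-.1765,.04)),("tip",(.4897,.131,.088)),):print(n,proj(s,p),(proj(s,p)-[220,200])*3,proj(t,p))
for u,v in((308.7,282.6),(309,303)):print(dep(s,u,v),onz(s,u,v,.04 if v<290 else .004))
```

```text
[ 0.4040573  -0.91473228 -0.00160039]
-0.0585 [297.46355584 268.31446318] [232.39066753 204.94338954]
-0.0435 [300.00628095 272.34903938] [240.01884284 217.04711815]
0.0435 [316.35912706 298.29632078] [289.07738119 294.88896234]
0.0585 [319.49042267 303.26478974] [298.47126802 309.79436922]
spooltop [308.10039605 281.5048974 ] [264.30118816 244.5146922 ] [381.71382644 250.61678457]
spooltop front [305.50941058 290.468861  ] [256.52823175 271.406583  ] [396.12738106 250.24152747]
tip [317.6443307  190.64594262] [292.93299211 -28.06217214] [234.76026423 260.35563884]
[ 0.50722866 -0.13869055  0.03307168] [ 0.50914727 -0.15190063  0.04      ]
[ 0.51112978 -0.16788347  0.01478592] [ 0.50837279 -0.14896074  0.004     ]
```

Run:
```python
from h import *
from bench import cams,monitor
c=cams.camera("side");print(monitor.read_state()["ee_pos"],monitor.read_state()["width"])
for u,v in((318,284),(318,280),(312,275),(322,270),(318,265),(318,255),(318,288),(309,305),(297,256)):print(u,v,c["pixels"][v,u],dep(c,u,v).round(4))
```

```text
[ 0.50773405 -0.14761814  0.03491308] 0.08688361505339817
318 284 [0 3 5] [ 0.5284 -0.1953  0.0612]
318 280 [6 4 4] [ 0.5285 -0.1947  0.0671]
312 275 [0 2 3] [ 0.5208 -0.1985  0.0764]
322 270 [0 0 1] [ 0.5341 -0.1936  0.0822]
318 265 [3 2 4] [ 0.6187 -0.9059  0.4354]
318 255 [4 3 8] [ 0.5298 -0.2003  0.1078]
318 288 [177  68  18] [ 0.5247 -0.1666  0.0395]
309 305 [22 37 72] [ 0.5113 -0.1696  0.0124]
297 256 [6 8 7] [ 0.4856 -0.1073  0.0617]
```

Depth puts the finger at (0.528,-0.195) with its tip near z=0.058, while the TCP reads 0.035. It looks like the tips retract when the gripper is open, so I'll go lower and check again.

```bash
python3 -m crank '{"steps":[[[0,0,-0.4],[0,0,0]],[[0,0,-0.4],[0,0,0]],[[0,0,-0.3],[0,0,0]],[[0,0,-0.1],[0,0,0]],[[0,0,0],[0,0,0]]]}'
python3 -m crank '{"steps":[[[0,0,0],[0,0,0]],[[0,0,0],[0,0,0]],[[0,0,0],[0,0,0]],[[0,0,0],[0,0,0]]]}' 66 10
python3 - <<'E'
from h import *
from bench import cams,monitor
c=cams.camera("side");s=monitor.read_state();print(s["ee_pos"],s["width"],s["ft_force"])
for u in(312,316,320):
  for v in range(296,312,2):print(u,v,c["pixels"][v,u],dep(c,u,v).round(4))
E
```

```text
time: 3.63
ee_pos: [0.5073, -0.1475, 0.0043]
eef_rot: [0.978, 0.206, -0.001, -0.0]
ft_force: [-0.6, 0.9, -0.0]
width: 0.0868
grip_force: 0.0
time: 3.97
ee_pos: [0.5082, -0.1478, 0.0057]
eef_rot: [0.978, 0.206, 0.0, 0.0]
ft_force: [0.0, -0.3, -0.2]
width: 0.0696
grip_force: 0.0
[ 0.50818624 -0.1478254   0.00568856] 0.06835134178378613 [-0.34520041  0.18811753  0.33000584]
312 296 [3 5 3] [ 0.5189 -0.1897  0.0388]
312 298 [4 2 0] [ 0.519  -0.1914  0.0364]
312 300 [1 0 0] [ 0.519  -0.1918  0.0335]
312 302 [18 28 59] [ 0.5159 -0.1701  0.018 ]
312 304 [21 35 72] [ 0.5154 -0.167   0.0128]
312 306 [20 36 70] [ 0.5155 -0.168   0.0101]
312 308 [13 34 73] [ 0.5152 -0.1668  0.006 ]
312 310 [129  61  56] [ 0.5155 -0.169   0.0039]
316 296 [5 3 5] [ 0.5244 -0.1884  0.0383]
316 298 [4 4 4] [ 0.5243 -0.188   0.0348]
316 300 [6 7 9] [ 0.5246 -0.1909  0.0333]
316 302 [19 30 62] [ 0.5213 -0.1663  0.016 ]
316 304 [20 35 70] [ 0.521  -0.1645  0.0117]
316 306 [16 31 66] [ 0.5209 -0.1641  0.0081]
316 308 [41 41 73] [ 0.5208 -0.1641  0.0047]
316 310 [164  67  30] [ 0.5211 -0.1664  0.0027]
320 296 [6 9 6] [ 0.5295 -0.1835  0.0358]
320 298 [8 8 8] [ 0.5297 -0.1861  0.034 ]
320 300 [ 7 14 29] [ 0.5297 -0.1858  0.0307]
320 302 [17 30 60] [ 0.5262 -0.1581  0.0117]
320 304 [17 31 63] [ 0.5262 -0.1585  0.0085]
320 306 [33 35 64] [ 0.5261 -0.1581  0.0049]
320 308 [151  64  38] [ 0.5263 -0.1601  0.0027]
320 310 [151  54   8] [ 0.5271 -0.167   0.0033]
```

The tips are still at about z=0.031, 26 mm above the stated TCP. I'll probe down slowly and watch the force.

```bash
python3 -m crank '{"steps":[[[0,0,-0.08],[0,0,0]],[[0,0,-0.08],[0,0,0]],[[0,0,0],[0,0,0]],[[0,0,0],[0,0,0]]]}'
python3 -m crank '{"steps":[[[0,0,-0.08],[0,0,0]],[[0,0,0],[0,0,0]],[[0,0,0],[0,0,0]]]}'
python3 - <<'E'
from h import *
from bench import cams,monitor
c=cams.camera("side");s=monitor.read_state();print(s["ee_pos"],s["width"],s["ft_force"])
cv2.imwrite("pics/s3.png",cv2.resize(c["pixels"][220:340,240:400],None,fx=4,fy=4))
E
```

```text
time: 4.35
ee_pos: [0.5078, -0.1477, 0.0012]
eef_rot: [0.978, 0.206, -0.0, -0.0]
ft_force: [0.4, -0.0, 0.2]
width: 0.0662
grip_force: 0.0
time: 4.6
ee_pos: [0.5079, -0.1477, -0.0008]
eef_rot: [0.978, 0.206, -0.0, -0.0]
ft_force: [-0.1, 0.6, 0.4]
width: 0.0661
grip_force: 0.0
[ 0.50795409 -0.14770918 -0.0006792 ] 0.06609325039547982 [0.06069804 0.0781884  0.23255864]
```

View pics/s3.png

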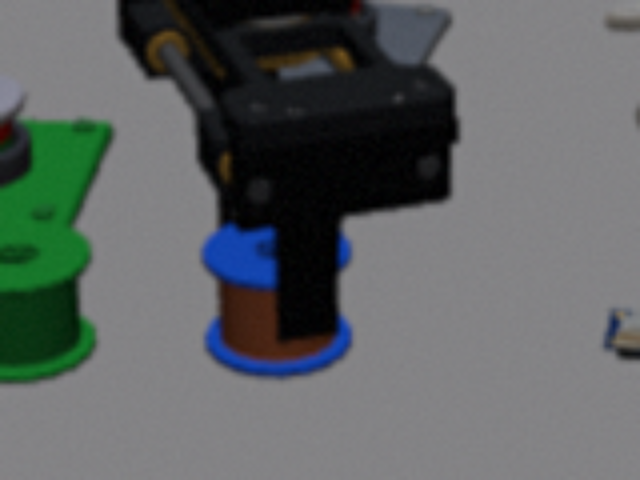

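The tip at crop (305,338) is about 25 mm above the bench and not touching anything. I'll go another 12 mm down, then close.

```bash
python3 -m crank '{"steps":[[[0,0,-0.12],[0,0,0]],[[0,0,-0.12],[0,0,0]],[[0,0,0],[0,0,0]]]}'
python3 -m crank '{"steps":[[[0,0,-0.12],[0,0,0]],[[0,0,-0.12],[0,0,0]],[[0,0,0],[0,0,0]],[[0,0,0],[0,0,0]]]}'
python3 -m crank '{"steps":[[[0,0,0],[0,0,0]],[[0,0,0],[0,0,0]],[[0,0,0],[0,0,0]],[[0,0,0],[0,0,0]],[[0,0,0],[0,0,0]],[[0,0,0],[0,0,0]]]}' 40 50
python3 - <<'E'
from h import *
from bench import cams,monitor
c=cams.camera("side");s=monitor.read_state();print(s["ee_pos"],s["width"],s["ft_force"])
cv2.imwrite("pics/s4.png",cv2.resize(c["pixels"][220:340,240:400],None,fx=4,fy=4))
E
```

```text
time: 4.9
ee_pos: [0.5075, -0.1477, -0.0073]
eef_rot: [0.978, 0.206, -0.0, -0.0]
ft_force: [0.1, -0.3, -0.8]
width: 0.0665
grip_force: 0.0
time: 5.23
ee_pos: [0.5078, -0.1477, -0.0129]
eef_rot: [0.978, 0.206, -0.0, -0.0]
ft_force: [-0.3, 0.4, -0.5]
width: 0.0664
grip_force: 0.0
time: 5.73
ee_pos: [0.5081, -0.1477, -0.0124]
eef_rot: [0.978, 0.206, 0.0, 0.0]
ft_force: [-0.8, -0.4, 2.7]
width: 0.0522
grip_force: 49.4
[ 0.50809304 -0.1477708  -0.01242694] 0.05210777547790848 [-1.2273976  -0.20835144  3.64173142]
```

View pics/s4.png

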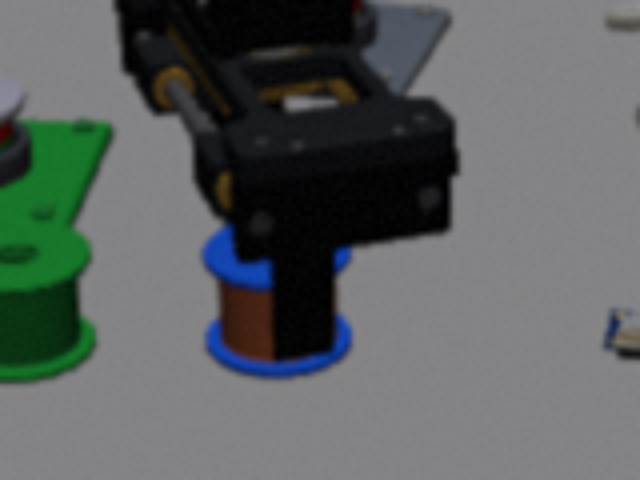

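The fingers hold the spool, near finger tip at crop (303,355), opening 52 mm and grip 49 N. I'm lifting to check it.

```bash
python3 -m crank '{"steps":[[[0,0,0.2],[0,0,0]],[[0,0,0.4],[0,0,0]],[[0,0,0.6],[0,0,0]],[[0,0,0.6],[0,0,0]],[[0,0,0.6],[0,0,0]],[[0,0,0.6],[0,0,0]],[[0,0,0.6],[0,0,0]],[[0,0,0.6],[0,0,0]],[[0,0,0.2],[0,0,0]],[[0,0,0],[0,0,0]]]}'
python3 - <<'E'
from h import *
from bench import cams,monitor
c=cams.camera("side");s=monitor.read_state();print(s["ee_pos"],s["width"],s["ft_force"],s["grip_force"])
cv2.imwrite("pics/s5.png",cv2.resize(c["pixels"][160:310,220:420],None,fx=4,fy=4))
for q in blobs(c,(100,120,60),(125,255,255),(270,180,350,300)):print(cv2.boundingRect(q),cv2.minAreaRect(q))
E
```

```text
time: 6.62
ee_pos: [0.5089, -0.148, 0.0991]
eef_rot: [0.978, 0.206, 0.001, 0.001]
ft_force: [0.1, -0.1, -2.4]
width: 0.052
grip_force: 49.7
[ 0.50816278 -0.14786786  0.09778674] 0.052007474273479314 [-0.12024206  0.37215843 -1.74141488] 49.710145220160484
(288, 205, 19, 16) ((297.0, 212.5), (15.0, 18.0), 90.0)
(289, 231, 39, 13) ((308.0573425292969, 237.39219665527344), (11.812758445739746, 38.134010314941406), 88.26429748535156)
```

View pics/s5.png

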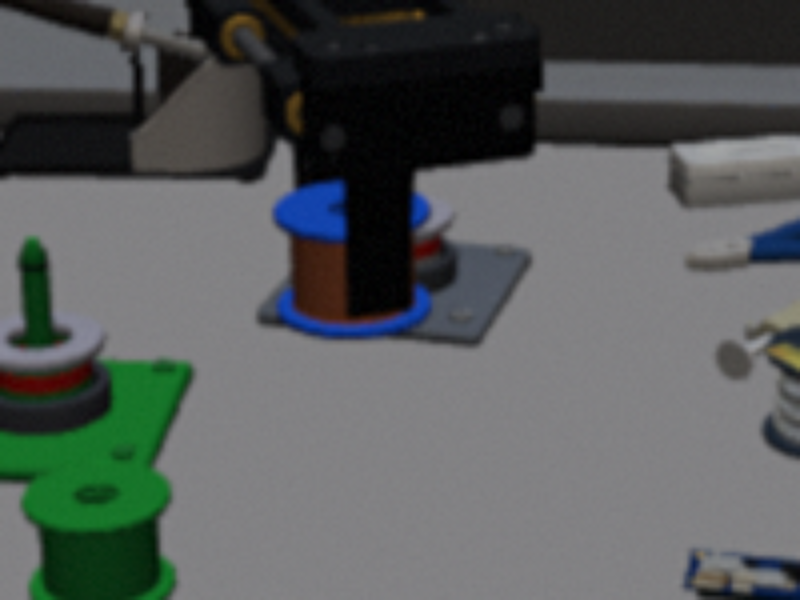

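The spool is held upright with its underside at about z=0.110, and its bottom flange is at crop (355,310). I'm moving it over the stand.

```bash
python3 -m crank '{"steps":[[[0,0.3,0],[0,0,0]],[[-0.06,0.8,0],[0,0,0]],[[-0.06,0.8,0],[0,0,0]],[[-0.06,0.8,0],[0,0,0]],[[-0.06,0.8,0],[0,0,0]],[[-0.06,0.8,0],[0,0,0]],[[-0.06,0.8,0],[0,0,0]],[[-0.06,0.8,0],[0,0,0]],[[-0.06,0.8,0],[0,0,0]],[[-0.06,0.8,0],[0,0,0]]]}' 40 50
python3 -m crank '{"steps":[[[-0.06,0.8,0],[0,0,0]],[[-0.06,0.8,0],[0,0,0]],[[-0.06,0.8,0],[0,0,0]],[[0,0.8,0],[0,0,0]],[[0,0.46,0],[0,0,0]],[[0,0,0],[0,0,0]],[[0,0,0],[0,0,0]]]}'
python3 - <<'E'
from h import *
from bench import cams,monitor
s=monitor.read_state();print(s["ee_pos"],s["eef_rot"],s["ft_force"])
for n in("side","top"):
    c=cams.camera(n);np.savez(n+"6.npz",**c);cv2.imwrite(f"pics/{n}6.png",c["pixels"])
    for q in blobs(c,(100,120,60),(125,255,255),(200,120,400,330)):print(n,cv2.boundingRect(q))
a=cv2.imread("pics/side6.png")[120:270,260:380];b=cv2.imread("pics/top6.png")[190:340,180:300]
cv2.imwrite("pics/a6.png",cv2.resize(cv2.hconcat([a,b]),None,fx=3.3,fy=3.3))
E
```

```text
time: 7.5
ee_pos: [0.4934, 0.0413, 0.0963]
eef_rot: [0.978, 0.207, -0.001, -0.0]
ft_force: [0.1, 0.1, -1.5]
width: 0.0518
grip_force: 49.7
time: 8.08
ee_pos: [0.4891, 0.1318, 0.0965]
eef_rot: [0.978, 0.207, -0.001, -0.0]
ft_force: [0.2, 0.4, -2.0]
width: 0.0521
grip_force: 49.7
[0.48908836 0.13182561 0.09649183] [ 9.78282901e-01  2.07272605e-01 -7.89056928e-04 -1.03814183e-04] [ 0.21634338  0.44325015 -1.96039427]
side (303, 156, 14, 10)
side (303, 176, 30, 9)
top (366, 167, 15, 20)
top (200, 144, 12, 26)
```

View pics/a6.png

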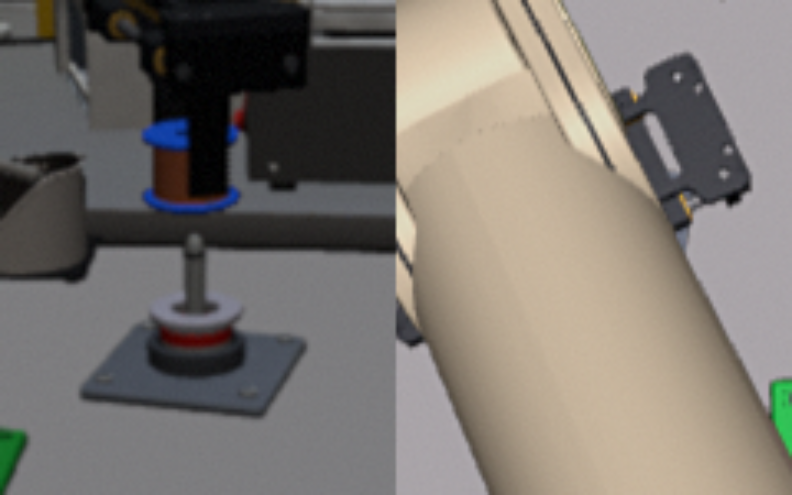

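The spool hangs above the spindle: bottom flange at crop (192,197), spindle tip at (195,240). I'll measure the x and y offset between them in the same camera.

Run:
```python
from h import *
c=dict(np.load("side6.npz"));z=c["z_map"]
f=240/np.tan(np.radians(c["vfov"])/2)
vv,uu=np.mgrid[0:480,0:640]
W=(np.stack([(uu-c["cx"])/f,-(vv-c["cy"])/f,-np.ones_like(uu)],-1)*z[...,None])@c["T"][:3,:3].T+c["T"][:3,3]
hsv=cv2.cvtColor(c["pixels"],cv2.COLOR_BGR2HSV)
def fit(P,r0):
    from scipy.optimize import least_squares
    g=least_squares(lambda q:np.hypot(P[:,0]-q[0],P[:,1]-q[1])-r0,[P[:,0].mean(),P[:,1].mean()+r0*.6],loss="soft_l1",f_scale=.001);return g.x.round(4),len(P),np.sqrt(np.mean(g.fun**2)).round(4)
box=np.zeros_like(z,bool);box[140:250,285:355]=1
def sel(m,za,zb): return W[m&box&(z>0)&(W[...,2]>za)&(W[...,2]<zb)][:,:2]
near=(abs(W[...,0]-.49)<.035)&(abs(W[...,1]-.13)<.045)
blue=cv2.inRange(hsv,(100,120,60),(125,255,255))>0
brown=cv2.inRange(hsv,(0,90,30),(18,255,140))>0
red=cv2.inRange(hsv,(0,150,60),(6,255,255))|cv2.inRange(hsv,(172,130,60),(180,255,255))
print("winding",fit(sel(brown&near,.113,.144),.0225))
print("cup",fit(sel(near&(vv>225),.012,.0225),.029))
print("spindle",fit(sel(near&(vv<222),.05,.079),.0063),sel(near&(vv<222),.05,.079).mean(0))
# column centres in 2D via edge profiles
print(W[176:187:2,318].round(4).tolist())
for v in(178,179,180,181): 
    k=np.where(blue[v,290:345])[0]+290;print(v,k.min(),k.max())
g=cv2.cvtColor(c["pixels"],cv2.COLOR_BGR2GRAY)
for v in(200,204,208,212): print(v,g[v,308:332].tolist())
for v in(217,219,221):print(v,g[v,296:344].tolist())
```

```text
winding (array([0.4899, 0.1328]), 160, np.float64(0.002))
cup (array([0.4903, 0.1342]), 149, np.float64(0.0042))
spindle (array([0.4907, 0.1336]), 88, np.float64(0.0016)) [0.491231   0.12850646]
[[0.4949, 0.0982, 0.1269], [0.4948, 0.0984, 0.1231], [0.4927, 0.1147, 0.1141], [0.4932, 0.1102, 0.1117], [0.4937, 0.1061, 0.1092], [0.4608, 0.3714, 0.0188]]
178 304 332
179 303 332
180 304 331
181 304 331
200 [123, 125, 125, 125, 125, 127, 124, 104, 64, 56, 62, 68, 61, 64, 95, 122, 126, 125, 123, 124, 125, 124, 126, 123]
204 [125, 124, 125, 126, 126, 126, 124, 101, 64, 54, 63, 65, 59, 64, 96, 122, 127, 123, 126, 126, 125, 126, 125, 126]
208 [126, 124, 124, 126, 127, 126, 129, 116, 69, 55, 64, 64, 58, 64, 101, 123, 129, 127, 127, 124, 125, 123, 124, 124]
212 [129, 132, 129, 120, 94, 76, 70, 63, 49, 54, 62, 63, 61, 54, 54, 55, 61, 74, 105, 126, 131, 130, 129, 130]
217 [122, 124, 125, 126, 125, 120, 111, 101, 104, 89, 66, 57, 73, 90, 99, 111, 114, 120, 127, 126, 127, 123, 126, 129, 130, 128, 128, 123, 120, 115, 105, 102, 92, 75, 66, 86, 110, 125, 126, 123, 127, 124, 124, 125, 123, 122, 124, 127]
219 [125, 126, 126, 110, 92, 78, 72, 70, 75, 78, 62, 47, 35, 37, 48, 54, 59, 66, 67, 73, 73, 71, 74, 74, 74, 72, 73, 68, 64, 59, 55, 48, 37, 33, 57, 92, 116, 124, 124, 124, 124, 124, 125, 126, 129, 126, 126, 126]
221 [126, 119, 101, 86, 77, 75, 78, 77, 76, 66, 48, 40, 28, 19, 16, 26, 33, 34, 40, 42, 44, 48, 49, 47, 45, 45, 43, 42, 40, 32, 29, 24, 19, 18, 21, 37, 55, 68, 82, 86, 90, 93, 90, 94, 94, 99, 100, 99]
```

Both measures put the spool within about 1 mm. I'll shift +1 mm in x and +0.5 mm in y, then descend over the tip.

```bash
python3 -m crank '{"steps":[[[0.04,0.02,-0.2],[0,0,0]],[[0,0,-0.3],[0,0,0]],[[0,0,-0.3],[0,0,0]],[[0,0,-0.3],[0,0,0]],[[0,0,0],[0,0,0]]]}'
python3 -m crank '{"steps":[[[0,0,-0.2],[0,0,0]],[[0,0,-0.2],[0,0,0]],[[0,0,0],[0,0,0]],[[0,0,0],[0,0,0]]]}'
```

```text
time: 8.6
ee_pos: [0.4898, 0.1312, 0.0678]
eef_rot: [0.979, 0.206, -0.001, -0.0]
ft_force: [-0.1, 0.3, -1.7]
width: 0.0521
grip_force: 49.7
time: 8.93
ee_pos: [0.4908, 0.1317, 0.0597]
eef_rot: [0.978, 0.206, -0.0, 0.0]
ft_force: [-0.1, 0.7, -1.3]
width: 0.0518
grip_force: 49.7
```

Threaded with no side force. I'm continuing to just above the plate.

```bash
python3 -m crank '{"steps":[[[0,0,-0.2],[0,0,0]],[[0,0,-0.2],[0,0,0]],[[0,0,-0.2],[0,0,0]],[[0,0,-0.2],[0,0,0]],[[0,0,-0.16],[0,0,0]],[[0,0,0],[0,0,0]],[[0,0,0],[0,0,0]]]}' 40 60
python3 -m crank '{"steps":[[[0,0,-0.1],[0,0,0]],[[0,0,-0.1],[0,0,0]],[[0,0,-0.1],[0,0,0]],[[0,0,0],[0,0,0]],[[0,0,0],[0,0,0]]]}'
```

```text
time: 9.52
ee_pos: [0.4908, 0.1317, 0.0356]
eef_rot: [0.978, 0.206, -0.0, -0.0]
ft_force: [0.9, 0.4, -1.9]
width: 0.052
grip_force: 59.6
time: 9.93
ee_pos: [0.4914, 0.1319, 0.0287]
eef_rot: [0.978, 0.206, 0.0, 0.0]
ft_force: [0.0, -0.0, 2.6]
width: 0.0517
grip_force: 59.3
```

```bash
python3 -m crank '{"steps":[[[0,0,-0.1],[0,0,0]],[[0,0,-0.1],[0,0,0]],[[0,0,0],[0,0,0]],[[0,0,0],[0,0,0]]]}'
python3 -m crank '{"steps":[[[0,0,-0.05],[0,0,0]],[[0,0,0],[0,0,0]],[[0,0,0],[0,0,0]]]}'
python3 -m crank '{"steps":[[[0,0,-0.04],[0,0,0]],[[0,0,0],[0,0,0]],[[0,0,0],[0,0,0]]]}'
```

```text
time: 10.27
ee_pos: [0.4914, 0.1319, 0.0236]
eef_rot: [0.978, 0.206, 0.0, 0.0]
ft_force: [-0.4, -0.5, 6.1]
width: 0.0517
grip_force: 59.1
time: 10.52
ee_pos: [0.4914, 0.1318, 0.0225]
eef_rot: [0.978, 0.206, 0.0, 0.0]
ft_force: [-0.4, -0.9, 7.9]
width: 0.0513
grip_force: 59.1
time: 10.77
ee_pos: [0.4914, 0.1319, 0.0216]
eef_rot: [0.978, 0.206, 0.0, 0.0]
ft_force: [-1.7, -0.7, 7.6]
width: 0.052
grip_force: 59.0
```

```bash
python3 -m crank '{"steps":[[[0,0,-0.04],[0,0,0]],[[0,0,0],[0,0,0]],[[0,0,0],[0,0,0]]]}'
python3 -m crank '{"steps":[[[0,0,-0.03],[0,0,0]],[[0,0,0],[0,0,0]],[[0,0,0],[0,0,0]]]}'
```

```text
time: 11.02
ee_pos: [0.4916, 0.1319, 0.0214]
eef_rot: [0.978, 0.206, 0.001, 0.0]
ft_force: [-5.4, -2.2, 18.2]
width: 0.0517
grip_force: 58.4
time: 11.27
ee_pos: [0.4918, 0.132, 0.0213]
eef_rot: [0.978, 0.206, 0.001, 0.0]
ft_force: [-8.1, -2.6, 26.6]
width: 0.0518
grip_force: 57.9
```

It is on the stop with about 18 N on the collar. I'll ease the side load slightly and look.

```bash
python3 -m crank '{"steps":[[[-0.02,-0.01,0],[0,0,0]],[[0,0,0],[0,0,0]],[[0,0,0],[0,0,0]],[[0,0,0],[0,0,0]]]}'
python3 - <<'E'
from h import *
from bench import cams,monitor
c=cams.camera("side");s=monitor.read_state();print(s["ee_pos"],s["eef_rot"],s["ft_force"],s["grip_force"],s["torque"])
cv2.imwrite("pics/s7.png",cv2.resize(c["pixels"][150:260,260:380],None,fx=5,fy=5))
for q in blobs(c,(100,120,60),(125,255,255),(285,150,355,240)):print(cv2.boundingRect(q))
E
```

```text
time: 11.6
ee_pos: [0.4917, 0.1319, 0.0213]
eef_rot: [0.978, 0.206, 0.001, 0.0]
ft_force: [-6.1, -2.1, 24.7]
width: 0.0518
grip_force: 58.0
[0.4916586  0.13194515 0.0213149 ] [9.78460824e-01 2.06428702e-01 1.22284618e-03 3.34866391e-04] [-6.41657866 -2.32697069 23.93155836] 57.998767155222595 [-0.409723    1.43003774  0.06249446]
(305, 194, 14, 11)
(306, 213, 28, 10)
```

View pics/s7.png

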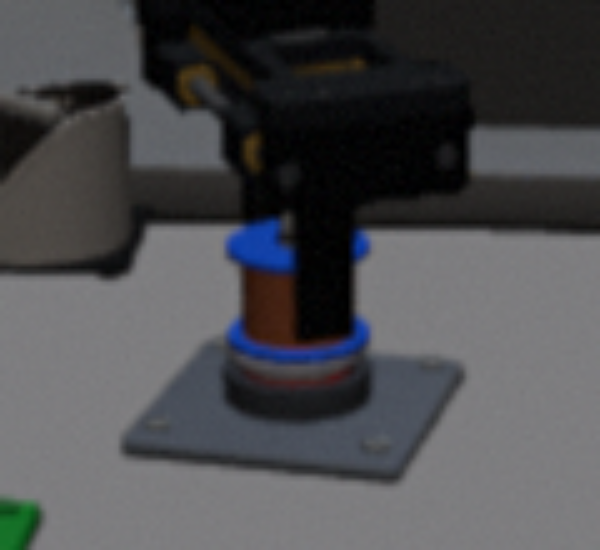

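A thin red sliver is still visible at crop (285,378), so it may not be fully home. I'll check whether the spool slipped in the hand and what is touching.

Run:
```python
from h import *
from bench import cams,monitor
a=dict(np.load("side0.npz"));b=dict(np.load("side6.npz"));c=cams.camera("side");np.savez("side7.npz",**c)
def proj(c,p):
    f=240/np.tan(np.radians(c["vfov"])/2);q=c["T"][:3,:3].T@(np.array(p)-c["T"][:3,3]);return np.array([c["cx"]+f*q[0]/-q[2],c["cy"]-f*q[1]/-q[2]])
def rows(c,u,lo,hi):
    p=c["pixels"][lo:hi,u-1:u+2].astype(float).mean(1);return (p[:,0]-p[:,2])
for n,c_,u,lo,hi in(("start",a,303,290,318),("above",b,311,170,190),("home",c,312,206,228)):print(n,lo,rows(c_,u,lo,hi).round().astype(int).tolist())
def br(c,x,y,z):return [proj(c,(x-.0035,y-.0277,z)).round(2).tolist(),proj(c,(x-.0035,y-.0277,z+.004)).round(2).tolist(),proj(c,(x,y-.0225,z+.004)).round(2).tolist()]
print("pred start",br(a,.5078,-.1485,0));print("pred above",br(b,.4893,.1315,.109))
for z in(.034,.0355,.037,.039):print("pred home",z,br(c,.491,.132,z))
print("home px",c["pixels"][215:240,[316,319,322]].transpose(1,0,2).tolist()[0])
W=[dep(c,u,v) for v in range(180,216) for u in(309,310,313,314)]
for v in range(190,240,2):print(v,c["pixels"][v,312],dep(c,312,v).round(4),dep(c,318,v).round(4))
```

```text
start 290 [125, 79, 7, -39, -47, -45, -43, -44, -44, -44, -44, -46, -45, -44, -45, -45, -45, -48, -48, 0, 98, 141, 116, 46, 4, 0, 1, 1]
above 170 [-45, -44, -45, -45, -44, -43, -43, -44, -45, -49, -31, 36, 109, 95, 28, -5, -6, -4, -3, -3]
home 206 [-45, -43, -43, -43, -43, -43, -42, -43, -40, -44, -46, -47, -5, 84, 120, 68, 15, 1, -4, -18, -18, -1]
pred start [[303.86, 314.46], [303.78, 312.09], [306.64, 310.39]]
pred above [[313.59, 184.4], [313.55, 182.31], [315.79, 181.49]]
pred home 0.034 [[315.31, 222.34], [315.27, 220.36], [317.44, 219.42]]
pred home 0.0355 [[315.29, 221.6], [315.25, 219.62], [317.43, 218.68]]
pred home 0.037 [[315.28, 220.86], [315.24, 218.88], [317.41, 217.93]]
pred home 0.039 [[315.26, 219.87], [315.22, 217.89], [317.39, 216.95]]
home px [[20, 34, 69], [15, 31, 66], [17, 34, 68], [21, 35, 68], [77, 48, 67], [147, 60, 38], [133, 49, 12], [94, 53, 41], [83, 77, 77], [71, 68, 71], [54, 55, 63], [36, 36, 67], [44, 39, 52], [37, 34, 34], [29, 26, 25], [27, 25, 23], [26, 25, 23], [26, 23, 24], [32, 29, 28], [63, 56, 53], [85, 75, 69], [92, 81, 76], [90, 79, 73], [
[... 860 characters left out ...]
38] [0.4923 0.1085 0.0453]
218 [55 38 64] [0.4802 0.1129 0.0392] [0.4922 0.1091 0.041 ]
220 [133  50  15] [0.4809 0.1076 0.0373] [0.4922 0.108  0.0374]
222 [84 71 70] [0.4808 0.1073 0.0333] [0.4922 0.1076 0.0335]
224 [57 57 61] [0.4805 0.1092 0.0285] [0.4922 0.1069 0.0297]
226 [34 33 51] [0.4799 0.1126 0.023 ] [0.4916 0.1112 0.0239]
228 [32 29 26] [0.4804 0.1083 0.0206] [0.4921 0.1066 0.0217]
230 [24 22 20] [0.4806 0.1063 0.0173] [0.4925 0.103  0.0191]
232 [22 20 20] [0.481  0.1031 0.0146] [0.4921 0.1061 0.0137]
234 [76 67 62] [0.4805 0.106  0.0092] [0.4921 0.1053 0.0099]
236 [88 78 72] [0.4813 0.0996 0.0078] [0.493  0.0975 0.0091]
238 [89 79 73] [0.4828 0.0878 0.0087] [0.4944 0.0857 0.01  ]
```

Run:
```python
from h import *
from bench import cams
def cloud(c):
    f=240/np.tan(np.radians(c["vfov"])/2);vv,uu=np.mgrid[0:480,0:640]
    return (np.stack([(uu-c["cx"])/f,-(vv-c["cy"])/f,-np.ones_like(uu)],-1)*c["z_map"][...,None])@c["T"][:3,:3].T+c["T"][:3,3]
def top(c,box):
    W=cloud(c);m=cv2.inRange(cv2.cvtColor(np.ascontiguousarray(c["pixels"]),cv2.COLOR_BGR2HSV),(100,180,100),(125,255,255));x0,y0,x1,y1=box
    k=np.zeros_like(m);k[y0:y1,x0:x1]=1;m=cv2.erode(m*k,np.ones((3,3)))>0;w=W[m];return np.median(w,0).round(4),len(w),w.std(0).round(4)
a=dict(np.load("side0.npz"));b=dict(np.load("side6.npz"))
print("start",top(a,(285,270,335,294)));print("above",top(b,(295,150,345,168)))
for i in range(2):
    c=cams.camera("side");print("home",top(c,(295,190,345,206)))
W=cloud(c);print("bench-base near", np.median(W[237:241,305:330,2]),np.median(cloud(a)[237:241,305:330,2]))
A=cloud(a)
for v in range(212,236):print(v,a["pixels"][v,318:322].mean(0).round(),A[v,318:322].mean(0).round(4)[1:],"|",c["pixels"][v,318:322].mean(0).round(),W[v,318:322].mean(0).round(4)[1:])
```

```text
start (array([ 0.5091, -0.1524,  0.0395]), 336, array([0.0155, 0.0594, 0.0305]))
above (array([0.4778, 0.1231, 0.1486]), 44, array([0.005 , 0.0108, 0.0006]))
home (array([0.4786, 0.1226, 0.0737]), 42, array([0.0049, 0.0105, 0.0007]))
home (array([0.4788, 0.1217, 0.0737]), 42, array([0.0048, 0.0102, 0.0006]))
bench-base near 0.009482456112359733 0.009339370545090792
212 [56. 58. 57.] [0.1271 0.0464] | [ 7. 10. 19.] [0.1014 0.0561]
213 [54. 55. 56.] [0.1283 0.044 ] | [ 8. 11. 20.] [0.1015 0.0541]
214 [60. 61. 62.] [0.1287 0.0417] | [ 7. 11. 20.] [0.1004 0.0525]
215 [94. 88. 88.] [0.1213 0.0425] | [ 6. 10. 19.] [0.0988 0.0511]
216 [131. 117. 116.] [0.1155 0.0427] | [ 6. 10. 18.] [-0.1503  0.1449]
217 [135. 122. 122.] [0.1071 0.0439] | [ 5. 11. 23.] [0.0988 0.0471]
218 [106.  99. 101.] [0.1065 0.0422] | [ 8. 22. 49.] [0.1071 0.0419]
219 [74. 71. 72.] [0.1066 0.0401] | [68. 45. 75.] [0.1101 0.0387]
220 [54. 54. 59.] [0.1135 0.0353] | [144.  59.  46.] [0.1079 0.0375]
221 [32. 34. 70.] [0.1136 0.0333] | [134.  50.  17.] [0.1058 0.0363]
222 [12. 13. 75.] [-0.1405  0.132 ] | [91. 53. 42.] [0.
[... 170 characters left out ...]
 0.0253] | [56. 57. 65.] [0.1138 0.025 ]
226 [53. 54. 57.] [0.1145 0.0227] | [36. 36. 68.] [0.1141 0.0228]
227 [53. 48. 47.] [0.1083 0.0231] | [42. 36. 53.] [0.1068 0.0237]
228 [38. 33. 32.] [0.1057 0.0221] | [38. 33. 34.] [0.1062 0.0219]
229 [28. 26. 25.] [0.1059 0.02  ] | [30. 29. 28.] [0.1052 0.0203]
230 [28. 26. 25.] [0.1048 0.0184] | [30. 28. 27.] [0.1036 0.0189]
231 [27. 25. 25.] [0.1053 0.0162] | [28. 24. 25.] [0.1054 0.0161]
232 [24. 23. 22.] [0.1057 0.0139] | [26. 25. 24.] [0.1044 0.0145]
233 [28. 26. 24.] [0.1052 0.0121] | [29. 27. 25.] [0.1051 0.0121]
234 [50. 45. 42.] [0.107  0.0093] | [54. 49. 46.] [0.1056 0.0099]
235 [80. 70. 65.] [0.101  0.0097] | [83. 74. 68.] [0.1004 0.01  ]
```

The depth averages put the spool's underside at 34.2 mm with no slip, and the band's top edge is below the cup rim, so it is home. The sliver is just the band seen through the gap inside the cup.

```bash
python3 -m crank '{"steps":[[[0,0,0],[0,0,0]],[[0,0,0],[0,0,0]],[[0,0,0],[0,0,0]],[[0,0,0],[0,0,0]],[[0,0,0],[0,0,0]],[[0,0,0],[0,0,0]]]}' && python3 -c "
from bench import ticket
print(ticket.close_job())"
```

```text
time: 12.3
ee_pos: [0.4916, 0.1319, 0.0213]
eef_rot: [0.978, 0.206, 0.001, 0.0]
ft_force: [-6.4, -2.2, 23.2]
width: 0.0519
grip_force: 58.0
the job is handed in; nothing more can be done
None
```

I threaded the blue spool over the spindle and pressed it down to the hard stop, then handed the job in with the gripper still pressing (about 23 N at the wrist); its underside measured about 34 mm above the bench, and no verdict came back.

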